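# Angle a slide box past the post into its bay

## Task

The black slide box is full of freshly mounted slides, so park it without picking it up: push it flat along the worktop with the fingertips into the low aluminium bay. The post in front of one end of the bay bars the straight way in, so push the box's end on that side in behind the post first, then swing the other end in, until the box lies fully home with its long side flat against the back wall. Do not lift or tip the box, and leave the other things on the worktop where they are.

Things in the scene. Friction and masses are not known exactly. Their poses are not given: they have to be found in the camera images.
- slide_box: closed black slide box to be pushed, lid shut and fixed: about 45 (x) x 142 (y, the long way) x 22 mm high, 0.14 kg (varies by a third). Its sides stand slightly askew in its frame: the long sides run along (0.033, 0.999) in its own x, y. Origin: centre of its underside; z up. Either long side may face the back wall. It slides freely and stays where it is left
- end_a (a point): centre of the box's end face at its own +y, 11 mm above its underside
- end_b (a point): centre of the box's end face at its own -y, 11 mm above its underside
- bay: fixed bay of aluminium walls 20 mm high, 6 thick, on the bare worktop (no floor), open towards the robot. Origin: on the worktop, middle of the back wall's inner face; x points into the back wall (away from the robot), y along it (left as the robot sees it), z up. 170 mm between the end walls (y = -85 to 85), which reach 36 mm out (x = -36 to 0): a parked box sticks out 14 mm
- post: fixed upright steel post, yellow cap, 16 mm thick (17 at the cap), 50 mm high, origin at its foot: at x = -76 mm and y = -52 or +52 mm in the bay's frame, changing from run to run. 68 mm clear between post and back wall; its gap to the far end wall is too short for the 144 mm box broadside. A flat dark disc at the other end is only a cover, level with the worktop
- petri: clear petri dish, 61 mm across, 15 mm high, leave alone; origin under its centre
- blade_dispenser: flat green blade dispenser, 26x96x14 mm, leave alone; origin under its centre
- amber_bottle: amber bottle with black cap, 56 mm across, 112 mm high, back right, leave alone; origin under its centre
- timer: white timer, 40x68x62 mm, leave alone; origin under its centre
- tape_roll: roll of blue tape, 72 mm across, 18 mm high, leave alone; origin under its centre
- marker_red: red marker, 12x138x13 mm, lying, leave alone; origin under its centre
There are look-alikes about, which are no part of the job. Of the things shaped like the bay, the aluminium one is meant.

How it is judged (in metres and radians):
On the way:
1. the box's end on the post's side is in between post and back wall while its other end is still out (((x of end_a in the frame of bay above -0.055 m and horizontal distance between end_a and post below 0.085 m and x of end_b in the frame of bay below -0.048 m) or (x of end_b in the frame of bay above -0.055 m and horizontal distance between end_b and post below 0.085 m and x of end_a in the frame of bay below -0.048 m))), for 0.1 s.
At the end, for the whole second after the job is handed in: the box lies flat and at rest on the worktop between the bay's end walls, behind the post, its long side against the back wall (within 8 mm and 0.08 rad), and is no longer touched (x of each of end_a, end_b in the frame of bay above -0.032 m and y of end_a in the frame of bay between -0.088 and 0.088 m and y of end_b in the frame of bay between -0.088 and 0.088 m and angle between the y axis of slide_box and the y axis of bay, either way round below 0.08 rad and height (world z) of slide_box below 0.004 m and angle between slide_box's own z axis and vertical below 0.04 rad and linear speed of slide_box below 0.01 m/s and contact force between slide_box and the fingers below 0.1 N).
It fails at once if the box is lifted or tipped (height (world z) of slide_box above 0.012 m or angle between slide_box's own z axis and vertical above 0.2 rad).
It fails at once if another thing on the worktop is moved by more than 20 mm (distance of any of petri, blade_dispenser, amber_bottle, timer, tape_roll, marker_red from where it was at the start of the episode above 0.02 m).
It also fails if it takes over 72 s, if anything falls off the work surface, if the arm or the gripper's body presses on something with over 40 N, if the wrist force passes 120 N, or if a joint passes its speed limit or range.

## Robot

A 7-joint arm with a two-finger parallel gripper is mounted at the origin on a cart in front of the work surface, level with it; the furniture and walls round the work are solid. World frame = base frame: x ahead of the robot, y to its left, z up, the work surface at z = 0. Lengths are in m, angles in degrees, forces in N, time in s.
With the tool pointing down it reaches from about 0.425 to 0.875 m from the base axis. Payload 8.4 kg.
Tool frame: the origin (TCP) lies at the centre of the arm's flange, where the gripper is bolted on; the fingertips stand 182 mm ahead of it and the grasp point (between the pads) lies 164 mm ahead of it (r.grip_depth is the distance from the TCP to the grasp point, in m); z points along the fingers, y is the line along which they close (so a half turn about z gives the same grasp; the last joint's range is limited). The gripper opens to 87 mm and grips with 3 to 60 N. Pads are 19 mm wide; open, the fingers measure 117 mm over their backs; the gripper's body (75 mm by 190 mm) begins 51 mm behind the grasp point.
Start: joints at [-77.876, 19.091, 2.286, 83.961, -0.768, 76.965, -3.352], TCP at [0.199, 0.619, 0.405] pointing down, gripper open.
Joint ranges: [-147.57, 147.57], [-21.85, 119.76], [-74.77, 79.35], [14.55, 137.4], [-85.83, 265.84], [4.83, 119.75], [-152.11, 152.11]. Speed limits (degrees/s): [127.2, 127.2, 159.86, 159.86, 180, 180, 180].

## Interface

Orientations are given as [roll, pitch, yaw] about the fixed x, y, z axes, in that order (R = Rz(yaw) Ry(pitch) Rx(roll)).
In Python, from workcell import monitor, cams, order, r gives the robot as it stands.
- The arm moves only by the tool step_arm, never from a script. Its argument "moves" is a list of rows, each a list of 3 entries, a list of its own where there are three numbers: the shift along the tool's x, y, z in cm, then the turn, a rotation vector about the tool's x, y, z in degrees, then the closure, from 0 (fully open) to 1 (shut). In form: [[[tx, ty, tz], [ax, ay, az], claw], ...]. A call has 1 to 5 rows; each row shifts and turns the commanded pose from where the row before left it, along the tool's axes as they then stand; what a row does not reach is not made up. A row lasts 1/12 s, in which the tool goes at most 41.7 mm and 7.16 degrees, less where a joint would pass 70% of its speed; a pose out of reach is approached as far as the arm can. A call is refused whole if a number of a shift passes 4.17 or a number of a turn 7.16, either way. A call with a gripper value outside its range is refused whole. The fingers move at their own pace and stop on an object; "squeeze" is the grip in N (left out, the last holds). Time passes only in rows, so rows that do not move let the fingers close. It gives the time, the measured TCP pose, the force, the opening and the grip force at its end, in the units of the state.
- monitor.observe(): the state, without advancing time (a new reading comes with each control period).
- cams.read_camera(name): name is "scene" or "side" or "wrist"; returns a dict with "frame" (480x640x3 uint8, red, green, blue), "depth" (480x640 float32, m along the optical axis (not along the pixel's ray), 0 where there is no reading), "K" (3x3 intrinsics, pixels), "T" (4x4, takes a point from camera to world coordinates). Camera axes: x right, y up, looking along -z (the intrinsics and any distortion apply to the point x, -y, -z); pixel columns grow to the right and rows downward; lengths in m; the calibration is good to about 2 mm. A picture is of the moment at which its call begins.
- order.close_job(): hands the job in; it is judged then, once.
The state is a dict: "clock": time; "qpos": joint angles; "dq": joint speeds; "tau": joint torques, N m; "ee_pos": TCP position; "orientation": TCP orientation; "contact_force": force on the tool from outside, world axes, zero at the start; "moment": the same for the moment, N m; "gripper_width": finger opening in m; "grip_force": force on a finger pad.
Only numpy, scipy, OpenCV 4.12 (cv2) and the standard library are available. Lean on these libraries where they do the work, as an engineer would, in place of code of your own. Each camera call takes 0.05 s, during which the arm holds its last target. There are 200 camera calls.

## Working session

There is one attempt and no reset: what is moved stays moved. The work goes in short steps, Python scripts to look and compute and a tool call to move; the robot and the scene stay as the last step left them, time stands still between calls to the robot, and variables do not carry over. Pictures are saved under pics/ and viewed, at most 10 in all, crops included, and the job is handed in when it is done.

Besides the shell and the picture viewer there is one more tool, called after ">>>" as name(argument=value, ...), one argument or row to a line, values as JSON. step_arm: Moves the arm, as the interface text tells. Its arguments: {"type":"object","properties":{"moves":{"type":"array"},"squeeze":{"type":"number"}},"required":["moves"]}

```bash
mkdir -p pics; cat > h.py <<'E'
import numpy as np, cv2
from workcell import monitor, cams, order, r
def cloud(name):
    c=cams.read_camera(name); d=c["depth"]; K=c["K"]; v,u=np.mgrid[:480,:640]
    P=np.stack([(u-K[0,2])/K[0,0]*d,-(v-K[1,2])/K[1,1]*d,-d],-1)
    return c,P@c["T"][:3,:3].T+c["T"][:3,3]
def save(c,n): cv2.imwrite("pics/"+n,c["frame"][...,::-1])
E
python3 - <<'E'
from h import *
for n in("scene","side"):
    c,P=cloud(n); save(c,n+"0.png"); np.save(n+".npy",P); print(n,c["T"].round(2).tolist(),[k for k in c])
s=monitor.observe(); print(s)
E
```

```text
scene [[-0.84, -0.41, 0.35, 0.97], [0.54, -0.63, 0.56, 0.6], [-0.01, 0.66, 0.75, 0.9], [0.0, 0.0, 0.0, 1.0]] ['frame', 'depth', 'K', 'T']
side [[-1.0, -0.04, 0.01, 0.58], [0.04, -0.87, 0.49, 0.75], [-0.01, 0.49, 0.87, 1.48], [0.0, 0.0, 0.0, 1.0]] ['frame', 'depth', 'K', 'T']
{'clock': 0.1, 'qpos': array([-77.87619659,  19.12739087,   2.28462651,  84.00572777,
        -0.76700189,  76.96496782,  -3.35148362]), 'dq': array([ 0.02844244, -0.09753622, -0.03978647, -0.11176511,  0.10816391,
        0.03075926,  0.03741956]), 'tau': array([ 5.36032574e-03, -6.57818627e+01,  1.34061914e+00, -4.04707468e+01,
       -5.97970420e-02,  4.10361739e-02,  7.72238968e-05]), 'ee_pos': array([0.19874602, 0.61870543, 0.40395389]), 'orientation': array([-1.79917379e+02,  6.28048100e-03,  1.62192011e+02]), 'contact_force': array([-0.77341688, -0.60134904, -0.03067657]), 'moment': array([0.02463063, 0.02055459, 0.0071963 ]), 'grip_force': 0.0, 'gripper_width': 0.08700041788241722}
```

View pics/scene0.png

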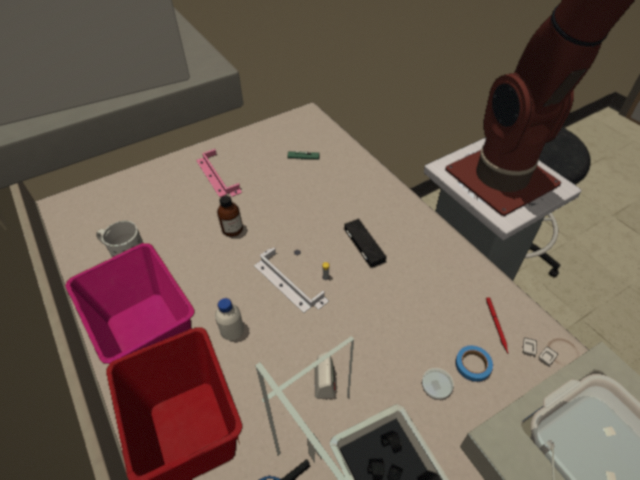

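View pics/side0.png

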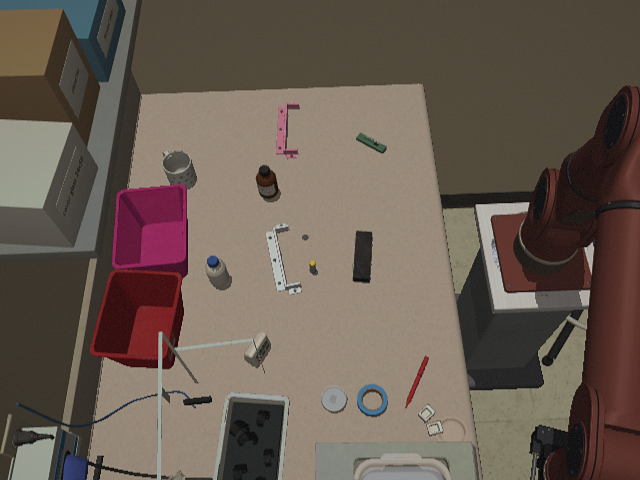

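The scene view shows two bay-shaped things: the white aluminium one at about (290,280) and the pink one at about (215,175). The aluminium one is meant. The black box is at (365,242), the yellow post at (325,270) on the bay's +y side, and the cover disc at (297,252). The side view puts the bay at (283,258), the box at (363,257) and the post at (312,267).

```bash
python3 - <<'E'
from h import *
for n,bx,by,po in(("scene",(335,210,395,275),(245,240,335,315),(316,255,336,285)),("side",(345,225,380,290),(258,215,308,300),(303,255,322,277))):
    P=np.load(n+".npy"); im=cv2.imread(f"pics/{n}0.png")
    def sub(b): return P[b[1]:b[3],b[0]:b[2]].reshape(-1,3), im[b[1]:b[3],b[0]:b[2]].reshape(-1,3).astype(int)
    p,c=sub(bx); m=(p[:,2]>0.012)&(p[:,2]<.04)&(c.max(1)<90); q=p[m]
    print(n,"box n",m.sum(),"z",np.median(q[:,2]),"rect",cv2.minAreaRect(q[:,:2].astype(np.float32)*1000))
    p,c=sub(by); m=(p[:,2]>0.012)&(p[:,2]<.035); q=p[m]; 
    print("bay n",m.sum(),np.median(q[:,2]),cv2.minAreaRect(q[:,:2].astype(np.float32)*1000), q.min(0),q.max(0))
    np.save(n+"_bay.npy",q)
    p,c=sub(po); m=(p[:,2]>0.04); q=p[m]; print("post",m.sum(),q.mean(0) if m.any() else p[:,2].max())
a=cv2.imread("pics/scene0.png")[200:320,240:400]; b=cv2.imread("pics/side0.png")[200:320,240:400]
cv2.imwrite("pics/crop.png",np.vstack([cv2.resize(x,None,fx=2.5,fy=2.5,interpolation=3) for x in(a,b)]))
E
```

```text
scene box n 824 z 0.02141804707954237 rect ((480.028076171875, -0.7124710083007812), (142.1126251220703, 45.10152816772461), 83.2796630859375)
bay n 371 0.018180186529577314 ((661.9973754882812, -13.131454467773438), (84.52749633789062, 182.70657348632812), 10.365202903747559) [ 0.61001088 -0.10125614  0.01206819] [0.71854694 0.08278437 0.0347094 ]
post 49 [0.62141536 0.04389386 0.06464162]
side box n 787 z 0.02335941694183985 rect ((478.4590759277344, -4.102851867675781), (143.5660858154297, 44.83348083496094), 82.81623077392578)
bay n 247 0.02023016424017987 ((686.7958374023438, -34.996742248535156), (81.35787963867188, 228.35569763183594), 12.31477165222168) [ 0.64591644 -0.13787131  0.01200978] [0.7508909  0.07998393 0.03033635]
post 39 [0.61213355 0.02629846 0.04901041]
```

View pics/crop.png

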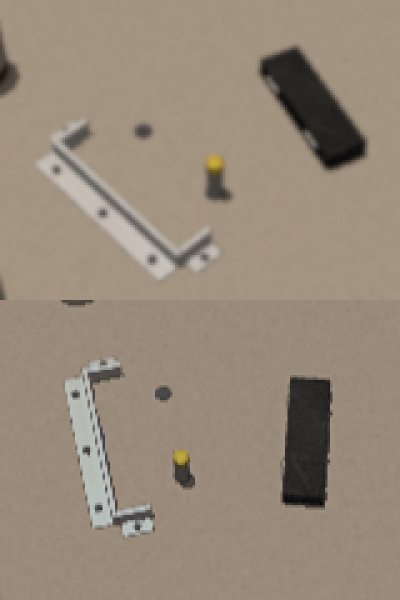

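The crop confirms the aluminium bay with its dark screw holes, the yellow-capped post at its +y end, the flat disc at its -y end, and the plain black box. Next I'll fit the bay frame.

```bash
cat >> h.py <<'E'
def ray(c,u,v,z):
    K=c["K"];T=c["T"]; d=T[:3,:3]@np.array([(u-K[0,2])/K[0,0],-(v-K[1,2])/K[1,1],-1]); o=T[:3,3]
    return (o+d*(z-o[2])/d[2])[:2]
E
python3 - <<'E'
from h import *
from scipy.optimize import minimize
for n,po,di in(("scene",(316,255,336,285),(288,245,306,259)),("side",(303,255,322,277),(298,230,312,244))):
    c,P=cloud(n); im=c["frame"].astype(int)
    def cen(b,f):
        s=im[b[1]:b[3],b[0]:b[2]]; m=f(s); v,u=np.nonzero(m); return u.mean()+b[0],v.mean()+b[1],m.sum()
    pu=cen(po,lambda s:(s[...,0]-s[...,2]>70)); du=cen(di,lambda s:s.max(-1)<110)
    p=ray(c,*pu[:2],.048); d=ray(c,*du[:2],0); e=p-d
    yaw=np.arctan2(-e[0],e[1]); R=np.array([[np.cos(yaw),-np.sin(yaw)],[np.sin(yaw),np.cos(yaw)]])
    o=(p+d)/2-R@[-.076,0]
    print(n,pu,du,"post",p,"disc",d,"dist",np.linalg.norm(e),"yaw",np.degrees(yaw),"origin",o)
    # template fit with depth points on top
    Q=P[(P[...,2]>.0135)&(P[...,2]<.027)][:, :2]; Q=Q[np.linalg.norm(Q-o,axis=1)<.13]
    def cost(x):
        R=np.array([[np.cos(x[2]),-np.sin(x[2])],[np.sin(x[2]),np.cos(x[2])]]); q=(Q-x[:2])@R
        def rd(a,b,cc,dd): return np.hypot(np.maximum(0,np.maximum(a-q[:,0],q[:,0]-b)),np.maximum(0,np.maximum(cc-q[:,1],q[:,1]-dd)))
        D=np.minimum.reduce([rd(0,.006,-.091,.091),rd(-.036,.006,.085,.091),rd(-.036,.006,-.091,-.085)])
        return np.minimum(D,.012).mean()
    best=min((minimize(cost,[o[0]+a,o[1]+b,yaw+t],method="Nelder-Mead",options=dict(xatol=1e-5,fatol=1e-8,maxiter=2000)) for a in(-.005,0,.005) for b in(-.005,.005) for t in(-.03,.03)),key=lambda s:s.fun)
    print(len(Q),best.x[:2],np.degrees(best.x[2]),best.fun)
E
```

```text
scene (np.float64(325.28205128205127), np.float64(264.8974358974359), np.int64(39)) (np.float64(296.6666666666667), np.float64(252.125), np.int64(24)) post [0.61442797 0.03158803] disc [ 0.63207981 -0.07216889] dist 0.1052477357816567 yaw 9.655109847886639 origin [ 0.69817736 -0.00754394]
337 [ 0.69720145 -0.00633801] 10.410986086371347 0.0008565811659562364
side (np.float64(311.7857142857143), np.float64(262.5), np.int64(28)) (np.float64(304.77777777777777), np.float64(236.85185185185185), np.int64(27)) post [0.61293667 0.02668207] disc [ 0.63138888 -0.0772029 ] dist 0.10551099929059163 yaw 10.071922063215359 origin [ 0.69699154 -0.01196921]
235 [ 0.69641104 -0.01186748] 10.300372874354016 0.0011617702322260092
```

```bash
cat >> h.py <<'E'
import json
def plan(wps,start=None):
    "wps: (x,y,z,yaw,claw,nrows) world; prints rows in tool axes (tool pointing down)"
    s=monitor.observe(); p=np.array(start if start else [*s["ee_pos"],s["orientation"][2]%360],float); rows=[]; cmd=p.copy()
    print("from",p.round(3),"t",round(s["clock"],1))
    for x,y,z,w,cl,n in wps:
        a=cmd.copy(); b=np.array([x,y,z,w])
        for i in range(1,n+1):
            d=a+(b-a)*i/n-cmd; t=np.radians(cmd[3])
            X=np.array([d[0]*np.cos(t)+d[1]*np.sin(t),d[0]*np.sin(t)-d[1]*np.cos(t),-d[2]])*100
            X=np.round(X*20)/20; g=round(-d[3]*5)/5
            assert abs(X).max()<=4.17 and abs(g)<=7.16,(X,g)
            cmd[:2]+=np.array([X[0]*np.cos(t)+X[1]*np.sin(t),X[0]*np.sin(t)-X[1]*np.cos(t)])/100; cmd[2]-=X[2]/100; cmd[3]-=g
            rows.append([[round(float(v),2)+0. for v in X],[0,0,g],cl])
    for i in range(0,len(rows),5): print(json.dumps(rows[i:i+5]))
    print("to",cmd.round(4))
BO=np.array([.697,-.0095]); BY=10.2
def bay(x,y,off=None):
    t=np.radians(BY); return BO+[x*np.cos(t)-y*np.sin(t),x*np.sin(t)+y*np.cos(t)]
E
python3 -c "
from h import *
plan([(.40,.33,.39,168,0,10),(.46,.003,.36,173,0,10)])"
```

```text
from [  0.199   0.619   0.404 162.193] t 0.2
[[[-2.8, -2.15, 0.15], [0, 0, -0.6], 0], [[-2.8, -2.15, 0.15], [0, 0, -0.6], 0], [[-2.75, -2.2, 0.15], [0, 0, -0.6], 0], [[-2.7, -2.2, 0.1], [0, 0, -0.6], 0], [[-2.7, -2.25, 0.15], [0, 0, -0.6], 0]]
[[[-2.7, -2.3, 0.15], [0, 0, -0.4], 0], [[-2.65, -2.3, 0.15], [0, 0, -0.6], 0], [[-2.65, -2.3, 0.15], [0, 0, -0.6], 0], [[-2.65, -2.35, 0.15], [0, 0, -0.6], 0], [[-2.6, -2.4, 0.1], [0, 0, -0.6], 0]]
[[[-1.25, -3.05, 0.3], [0, 0, -0.6], 0], [[-1.25, -3.1, 0.3], [0, 0, -0.4], 0], [[-1.2, -3.1, 0.3], [0, 0, -0.6], 0], [[-1.2, -3.1, 0.3], [0, 0, -0.4], 0], [[-1.15, -3.1, 0.3], [0, 0, -0.6], 0]]
[[[-1.1, -3.15, 0.3], [0, 0, -0.4], 0], [[-1.1, -3.15, 0.3], [0, 0, -0.6], 0], [[-1.1, -3.15, 0.3], [0, 0, -0.4], 0], [[-1.05, -3.15, 0.3], [0, 0, -0.6], 0], [[-1.0, -3.15, 0.3], [0, 0, -0.4], 0]]
to [4.600000e-01 3.000000e-03 3.602000e-01 1.729934e+02]
```

>>> step_arm(
  moves=[
    [[-2.8,-2.15,0.15],[0,0,-0.6],0],
    [[-2.8,-2.15,0.15],[0,0,-0.6],0],
    [[-2.75,-2.2,0.15],[0,0,-0.6],0],
    [[-2.7,-2.2,0.1],[0,0,-0.6],0],
    [[-2.7,-2.25,0.15],[0,0,-0.6],0],
  ],
)

```text
clock: 0.62
ee_pos: [0.2999, 0.4731, 0.3976]
orientation: [-180.0, -0.0, 165.2]
contact_force: [1.3, -0.1, 0.2]
gripper_width: 0.087
grip_force: 0.0
```

>>> step_arm(
  moves=[
    [[-2.7,-2.3,0.15],[0,0,-0.4],0],
    [[-2.65,-2.3,0.15],[0,0,-0.6],0],
    [[-2.65,-2.3,0.15],[0,0,-0.6],0],
    [[-2.65,-2.35,0.15],[0,0,-0.6],0],
    [[-2.6,-2.4,0.1],[0,0,-0.6],0],
  ],
)

```text
clock: 1.03
ee_pos: [0.4009, 0.3282, 0.3907]
orientation: [180.0, -0.0, 168.0]
contact_force: [0.6, -0.7, -0.4]
gripper_width: 0.087
grip_force: 0.0
```

>>> step_arm(
  moves=[
    [[-1.25,-3.05,0.3],[0,0,-0.6],0],
    [[-1.25,-3.1,0.3],[0,0,-0.4],0],
    [[-1.2,-3.1,0.3],[0,0,-0.6],0],
    [[-1.2,-3.1,0.3],[0,0,-0.4],0],
    [[-1.15,-3.1,0.3],[0,0,-0.6],0],
  ],
)

```text
clock: 1.45
ee_pos: [0.4302, 0.1649, 0.3756]
orientation: [180.0, -0.0, 170.6]
contact_force: [0.5, 0.4, 0.3]
gripper_width: 0.0869
grip_force: 0.0
```

>>> step_arm(
  moves=[
    [[-1.1,-3.15,0.3],[0,0,-0.4],0],
    [[-1.1,-3.15,0.3],[0,0,-0.6],0],
    [[-1.1,-3.15,0.3],[0,0,-0.4],0],
    [[-1.05,-3.15,0.3],[0,0,-0.6],0],
    [[-1.0,-3.15,0.3],[0,0,-0.4],0],
  ],
)

```text
clock: 1.87
ee_pos: [0.4599, 0.0013, 0.3608]
orientation: [180.0, 0.0, 173.0]
contact_force: [0.5, 0.6, -0.3]
gripper_width: 0.0875
grip_force: 0.0
```

>>> step_arm(
  moves=[
    [[0,0,0],[0,0,0],0],
  ],
)

```text
clock: 1.95
ee_pos: [0.4602, -0.0032, 0.3606]
orientation: [-179.9, 0.0, 172.6]
contact_force: [-0.8, 0.4, -0.3]
gripper_width: 0.0867
grip_force: 0.0
```

```bash
python3 - <<'E'
from h import *
c,P=cloud("wrist"); save(c,"w1.png"); np.save("w1.npy",P); s=monitor.observe(); print(s["ee_pos"],s["orientation"],c["T"].round(3).tolist())
m=(P[...,2]>.012)&(P[...,2]<.035)&(c["frame"].max(-1)<90)&(c["depth"]>.2)
n,l,st,_=cv2.connectedComponentsWithStats(m.astype(np.uint8)); 
for i in range(1,n):
    if st[i,4]>500: print(st[i],cv2.minAreaRect(P[l==i][:,:2].astype(np.float32)*1000),np.median(P[l==i][:,2]))
E
```

```text
[ 4.60033441e-01 -1.97190161e-04  3.60678481e-01] [-1.79982930e+02  9.68247142e-06  1.72664753e+02] [[0.128, -0.945, -0.303, 0.377], [0.992, 0.121, 0.04, 0.008], [-0.001, -0.305, 0.952, 0.341], [0.0, 0.0, 0.0, 1.0]]
[ 246  220  166   52 8107] ((477.5417175292969, -2.1310958862304688), (139.98623657226562, 44.13531494140625), 83.01093292236328) 0.022829583096888872
```

View pics/w1.png

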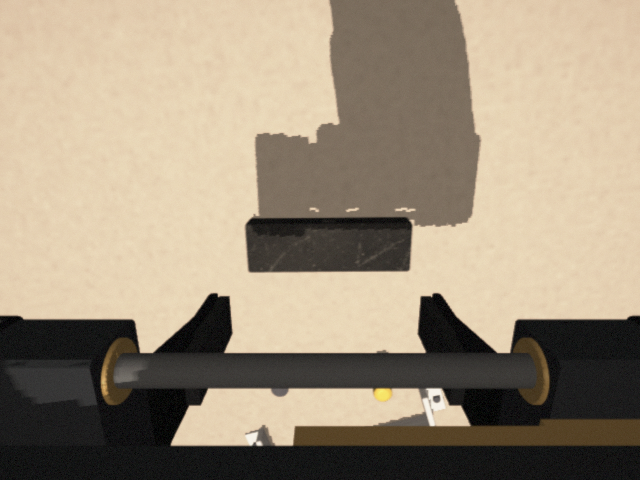

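The wrist view shows the box at (329,245), the disc at (280,391), the post cap at (382,393) and a bay end wall at (433,400). I'll tie the bay to this camera as well.

```bash
python3 - <<'E'
from h import *
c=cams.read_camera("wrist"); im=c["frame"].astype(int)
s=im[375:405,360:405]; m=(s[...,0]-s[...,2]>90); v,u=np.nonzero(m); p=ray(c,u.mean()+360,v.mean()+375,.05)
s=im[375:398,268:292]; m=s.max(-1)<130; v,u=np.nonzero(m); d=ray(c,u.mean()+268,v.mean()+375,0); e=p-d
yaw=np.arctan2(-e[0],e[1]); print(p,d,np.linalg.norm(e),np.degrees(yaw),m.sum(),s.min())
t=yaw; R=np.array([[np.cos(t),-np.sin(t)],[np.sin(t),np.cos(t)]]); print((p+d)/2-R@[-.076,0])
# plan in bay frame
b=np.array([.4775,-.002]); A=83.0
def tcp(cx,cy,ang,gap,along=0):  # box centre, long-axis angle -> TCP behind front face
    a=np.radians(ang); dd=np.array([np.cos(a),np.sin(a)]); n=np.array([dd[1],-dd[0]]); return np.array([cx,cy])-n*(.0225+.0095+gap)+dd*along
print("contact start",tcp(*b,A,0), "approach",tcp(*b,A,.015))
al=38;yc=.05
d=np.array([np.sin(np.radians(al)),np.cos(np.radians(al))]);n=np.array([d[1],-d[0]])
home=np.array([0,yc])-.071*d-.0225*n
for sft in(.07,0): 
    q=home-sft*d; w=bay(*q); print(sft,"centre bay",q,"world",w,"tcp",tcp(*w,90-al+BY,0))
E
```

```text
[0.61124777 0.02934653] [ 0.62538836 -0.06898767] 0.09934570973801524 8.183114109852266 425 46
[ 0.69354425 -0.00900294]
contact start [0.44573852 0.00189982] approach [0.43085033 0.00372786]
0.07 centre bay [-0.10453851 -0.04725713] world [ 0.60248217 -0.07452244] tcp [ 0.57417558 -0.05959807]
0 centre bay [-0.06144221  0.00790362] world [ 0.63512924 -0.01260177] tcp [0.60682265 0.0023226 ]
```

```bash
cat >> h.py <<'E'
def tcp(cx,cy,ang,gap,along=0):
    a=np.radians(ang); dd=np.array([np.cos(a),np.sin(a)]); n=np.array([dd[1],-dd[0]]); return np.array([cx,cy])-n*(.0225+.0095+gap)+dd*along
E
python3 - <<'E'
from h import *
u=lambda A:np.array([np.cos(np.radians(A)),np.sin(np.radians(A))])
b=np.array([.4775,-.002]); A=83.
a0=tcp(*b,A,.018); a1=tcp(*b,A,.0)
tail=b-.051*u(A); c1=tail+.051*u(58); c1b=tail+.051*u(70)
plan([(*a0,.30,173,0,4),(*a0,.191,173,0,6),(*a1,.191,173,0,3),(*tcp(*c1b,70,0),.191,160,0,4),(*tcp(*c1,58,0),.191,148,0,4),(*tcp(.6025,-.0745,62.2,0),.191,152.2,0,14)])
print(c1)
E
```

```text
from [4.60000e-01 2.00000e-03 3.61000e-01 1.72812e+02] t 2.0
[[[0.8, -0.05, 1.5], [0, 0, 0.0], 0], [[0.8, -0.05, 1.55], [0, 0, 0.0], 0], [[0.8, -0.05, 1.5], [0, 0, -0.2], 0], [[0.8, -0.05, 1.5], [0, 0, 0.0], 0], [[0.0, 0.0, 1.8], [0, 0, 0.0], 0]]
[[[0.0, 0.0, 1.85], [0, 0, 0.0], 0], [[0.0, 0.0, 1.8], [0, 0, 0.0], 0], [[0.0, 0.0, 1.85], [0, 0, 0.0], 0], [[0.0, 0.0, 1.8], [0, 0, 0.0], 0], [[0.0, 0.0, 1.8], [0, 0, 0.0], 0]]
[[[-0.6, 0.0, 0.0], [0, 0, 0.0], 0], [[-0.6, 0.0, 0.0], [0, 0, 0.0], 0], [[-0.6, 0.0, 0.0], [0, 0, 0.0], 0], [[-0.3, 0.15, 0.0], [0, 0, 3.2], 0], [[-0.3, 0.15, 0.0], [0, 0, 3.4], 0]]
[[[-0.3, 0.2, 0.0], [0, 0, 3.2], 0], [[-0.25, 0.2, 0.0], [0, 0, 3.2], 0], [[-0.3, 0.15, 0.0], [0, 0, 3.0], 0], [[-0.25, 0.15, 0.0], [0, 0, 3.0], 0], [[-0.3, 0.15, 0.0], [0, 0, 3.0], 0]]
[[[-0.25, 0.2, 0.0], [0, 0, 3.0], 0], [[-0.9, 0.0, 0.0], [0, 0, -0.2], 0], [[-0.85, -0.05, 0.0], [0, 0, -0.4], 0], [[-0.9, 0.0, 0.0], [0, 0, -0.2], 0], [[-0.85, -0.05, 0.0], [0, 0, -0.4], 0]]
[[[-0.9, -0.05, 0.0], [0, 0, -0.2], 0], [[-0.85, 0.0, 0.0], [0, 0, -0.4], 0], [[-0.9, -0.05, 0.0], [0, 0, -0.2], 0], [[-0.85, -0.05, 0.0], [0, 0, -0.4], 0], [[-0.9, -0.05, 0.0], [0, 0, -0.2], 0]]
[[[-0.85, -0.05, 0.0], [0, 0, -0.4], 0], [[-0.9, -0.1, 0.0], [0, 0, -0.2], 0], [[-0.85, -0.05, 0.0], [0, 0, -0.4], 0], [[-0.9, -0.1, 0.0], [0, 0, -0.2], 0], [[-0.85, -0.05, 0.0], [0, 0, -0.4], 0]]
to [ 5.74000e-01 -5.95000e-02  1.91200e-01  1.52212e+02]
[ 0.49831055 -0.0093694 ]
```

>>> step_arm(
  moves=[
    [[0.8,-0.05,1.5],[0,0,0],0],
    [[0.8,-0.05,1.55],[0,0,0],0],
    [[0.8,-0.05,1.5],[0,0,-0.2],0],
    [[0.8,-0.05,1.5],[0,0,0],0],
    [[0,0,1.8],[0,0,0],0],
  ],
)

```text
clock: 2.47
ee_pos: [0.4269, 0.0064, 0.2818]
orientation: [179.9, -0.0, 173.3]
contact_force: [0.4, 0.6, -1.2]
gripper_width: 0.0867
grip_force: 0.0
```

>>> step_arm(
  moves=[
    [[0,0,1.85],[0,0,0],0],
    [[0,0,1.8],[0,0,0],0],
    [[0,0,1.85],[0,0,0],0],
    [[0,0,1.8],[0,0,0],0],
    [[0,0,1.8],[0,0,0],0],
  ],
)

```text
clock: 2.88
ee_pos: [0.4279, 0.0064, 0.1904]
orientation: [180.0, 0.0, 173.3]
contact_force: [-0.0, 0.7, 0.6]
gripper_width: 0.087
grip_force: 0.0
```

>>> step_arm(
  moves=[
    [[-0.6,0,0],[0,0,0],0],
    [[-0.6,0,0],[0,0,0],0],
    [[-0.6,0,0],[0,0,0],0],
    [[-0.3,0.15,0],[0,0,3.2],0],
    [[-0.3,0.15,0],[0,0,3.4],0],
  ],
)

```text
clock: 3.3
ee_pos: [0.4536, 0.0052, 0.1925]
orientation: [179.9, 0.1, 166.5]
contact_force: [0.5, 0.1, -0.6]
gripper_width: 0.0872
grip_force: 0.2
```

>>> step_arm(
  moves=[
    [[-0.3,0.2,0],[0,0,3.2],0],
    [[-0.25,0.2,0],[0,0,3.2],0],
    [[-0.3,0.15,0],[0,0,3.0],0],
    [[-0.25,0.15,0],[0,0,3.0],0],
    [[-0.3,0.15,0],[0,0,3.0],0],
  ],
)

```text
clock: 3.72
ee_pos: [0.4694, 0.0087, 0.1926]
orientation: [179.9, 0.1, 151.1]
contact_force: [-0.1, 0.1, -0.1]
gripper_width: 0.0871
grip_force: 0.4
```

>>> step_arm(
  moves=[
    [[-0.25,0.2,0],[0,0,3.0],0],
    [[-0.9,0,0],[0,0,-0.2],0],
    [[-0.85,-0.05,0],[0,0,-0.4],0],
    [[-0.9,0,0],[0,0,-0.2],0],
    [[-0.85,-0.05,0],[0,0,-0.4],0],
  ],
)

```text
clock: 4.13
ee_pos: [0.502, -0.0107, 0.192]
orientation: [179.9, 0.0, 149.5]
contact_force: [-0.5, 1.3, 1.2]
gripper_width: 0.0873
grip_force: 0.8
```

```bash
cat >> h.py <<'E'
def box():
    for n in("scene","side"):
        c,P=cloud(n); m=(P[...,2]>.013)&(P[...,2]<.032)&(c["frame"].max(-1)<70)&(P[...,0]>.42)&(P[...,0]<.72)&(abs(P[...,1])<.15)
        k,l,st,_=cv2.connectedComponentsWithStats(m.astype(np.uint8))
        i=1+np.argmax(st[1:,4]); Q=P[l==i]; (cx,cy),(w,h),a=cv2.minAreaRect(Q[:,:2].astype(np.float32)*1000)
        if w<h: a+=90; w,h=h,w
        o=np.array([cx,cy])/1000-bay(0,0)+([0.,-.0025] if n=="scene" else [0,.0025]); t=np.radians(BY)
        print(n,"n",len(Q),"centre",round(cx,1),round(cy,1),"size",round(w),round(h),"A",round(a%180,1),"alpha",round(90-a%180+BY,1),"bay",(1000*np.array([o[0]*np.cos(t)+o[1]*np.sin(t),-o[0]*np.sin(t)+o[1]*np.cos(t)])).round(1))
    s=monitor.observe(); print("ee",s["ee_pos"].round(4),s["orientation"].round(1),"F",s["contact_force"].round(1),"t",round(s["clock"],1))
E
python3 -c "
from h import *
box()"
```

```text
scene n 522 centre 521.3 -19.7 size 138 63 A 60.1 alpha 40.1 bay [-175.2   18.6]
side n 123 centre 523.4 -32.8 size 33 32 A 60.7 alpha 39.5 bay [-174.6   10.3]
ee [ 0.5022 -0.0115  0.1918] [1.800e+02 1.000e-01 1.494e+02] F [-0.3 -0.2  0.5] t 4.2
```

>>> step_arm(
  moves=[
    [[-0.9,-0.05,0],[0,0,-0.2],0],
    [[-0.85,0,0],[0,0,-0.4],0],
    [[-0.9,-0.05,0],[0,0,-0.2],0],
    [[-0.85,-0.05,0],[0,0,-0.4],0],
    [[-0.9,-0.05,0],[0,0,-0.2],0],
  ],
)

```text
clock: 4.65
ee_pos: [0.5385, -0.0347, 0.1912]
orientation: [-180.0, -0.0, 150.8]
contact_force: [-2.2, 0.3, 1.0]
gripper_width: 0.0868
grip_force: 0.9
```

>>> step_arm(
  moves=[
    [[-0.85,-0.05,0],[0,0,-0.4],0],
    [[-0.9,-0.1,0],[0,0,-0.2],0],
    [[-0.85,-0.05,0],[0,0,-0.4],0],
    [[-0.7,-0.05,0],[0,0,-0.2],0],
    [[-0.3,0,0],[0,0,-0.4],0],
  ],
)

```text
clock: 5.07
ee_pos: [0.569, -0.0545, 0.1913]
orientation: [-180.0, 0.0, 152.4]
contact_force: [-0.9, 0.5, 1.1]
gripper_width: 0.0872
grip_force: 0.8
```

```bash
python3 - <<'E'
from h import *
s=monitor.observe(); p=s["ee_pos"]; w=s["orientation"][2]%360
t=np.radians(w)
back=p[:2]+.05*np.array([np.cos(t),np.sin(t)])
plan([(*back,.191,w,0,4),(*back,.34,w,0,6)])
E
```

```text
from [ 5.69000e-01 -5.40000e-02  1.91000e-01  1.52378e+02] t 5.1
[[[1.25, 0.0, 0.0], [0, 0, 0.0], 0], [[1.25, 0.0, 0.0], [0, 0, 0.0], 0], [[1.25, 0.0, 0.0], [0, 0, 0.0], 0], [[1.25, 0.0, 0.05], [0, 0, 0.0], 0], [[0.0, 0.0, -2.5], [0, 0, 0.0], 0]]
[[[0.0, 0.0, -2.45], [0, 0, 0.0], 0], [[0.0, 0.0, -2.5], [0, 0, 0.0], 0], [[0.0, 0.0, -2.5], [0, 0, 0.0], 0], [[0.0, 0.0, -2.5], [0, 0, 0.0], 0], [[0.0, 0.0, -2.45], [0, 0, 0.0], 0]]
to [ 5.247000e-01 -3.130000e-02  3.398000e-01  1.523779e+02]
```

>>> step_arm(
  moves=[
    [[1.3,0,0],[0,0,0],0],
    [[1.3,0,0],[0,0,0],0],
    [[2.5,0,-1],[0,0,0],0],
    [[2.5,0,-2.5],[0,0,0],0],
    [[2.5,0,-3],[0,0,0],0],
  ],
)

```text
clock: 5.48
ee_pos: [0.4772, -0.0066, 0.2554]
orientation: [-179.8, -0.1, 152.4]
contact_force: [1.0, 0.8, 1.2]
gripper_width: 0.0869
grip_force: 0.0
```

>>> step_arm(
  moves=[
    [[1,0,-3],[0,0,0],0.5],
    [[0,0,-3],[0,0,0],0.5],
    [[0,0,-2],[0,0,0],0.5],
  ],
)

```text
clock: 5.73
ee_pos: [0.4697, -0.0021, 0.3392]
orientation: [179.8, 0.1, 152.4]
contact_force: [0.3, 0.3, 0.0]
gripper_width: 0.0741
grip_force: 0.0
```

```bash
python3 - <<'E'
from h import *
box(); c,P=cloud("scene"); save(c,"s2.png"); print(monitor.observe()["gripper_width"])
c,P=cloud("wrist"); 
m=(P[...,2]>.014)&(P[...,2]<.032)&(c["frame"].max(-1)<80)&(c["depth"]>.2)
n,l,st,_=cv2.connectedComponentsWithStats(m.astype(np.uint8)); i=1+np.argmax(st[1:,4]); print(st[i],cv2.minAreaRect(P[l==i][:,:2].astype(np.float32)*1000))
a=c["frame"][...,::-1]; b=cv2.imread("pics/s2.png")[190:330,220:420]
cv2.imwrite("pics/v2.png",np.hstack([cv2.resize(a,(400,300)),cv2.resize(b,(400,300))]))
E
```

```text
scene n 745 centre 600.1 -68.1 size 140 44 A 62.0 alpha 38.2 bay [-106.2  -43. ]
side n 743 centre 598.0 -74.3 size 146 46 A 63.0 alpha 37.2 bay [-108.5  -43.8]
ee [ 0.4709 -0.0022  0.3399] [179.7   0.3 152.4] F [0.  0.5 0.1] t 5.8
0.06288012602880944
[ 243  389  154   19 2850] ((606.4339599609375, -75.92913055419922), (139.3575897216797, 22.125307083129883), 62.099369049072266)
```

View pics/v2.png

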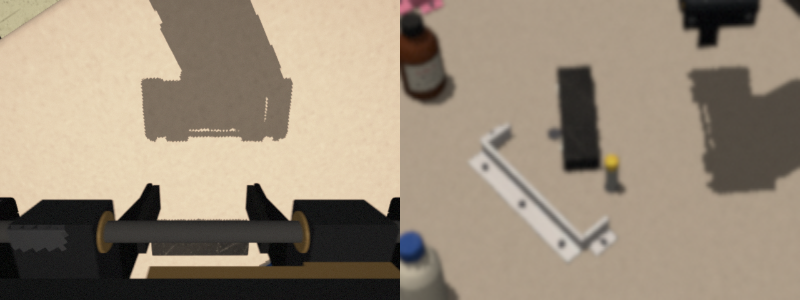

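Left half is the wrist view with the box under the gripper. In the right half (scene crop) the box lies diagonally between the disc and the post, with its end short of the post at about (612,170), as planned. Next I'll push the tail end, after checking bottle clearance.

```bash
python3 - <<'E'
from h import *
P=np.load("side.npy")[150:205,245:290].reshape(-1,3); q=P[P[:,2]>.03]; print("bottle",q.min(0),q.max(0),np.median(q,0))
b=np.array([-.107,-.0435]); al=37.8; A=90-al+BY; a=np.radians(A); d=np.array([np.cos(a),np.sin(a)]); n=np.array([d[1],-d[0]])
tail=bay(*b)-.071*d
pre=tail-d*(.0095+.022); con=tail-d*.0095; 
m1=con+.035*d+.006*n; m2=m1+.035*d
print(tail,A)
plan([(.47,-.09,.32,110,.85,6),(*pre,.30,A,.85,7),(*pre,.191,A,.85,5),(*con,.191,A,.85,2),(*m1,.191,A,.85,5),(*m2,.191,A,.85,5)])
E
```

```text
bottle [ 0.57663419 -0.25051727  0.0300091 ] [0.7603071  0.75042173 1.47848314] [ 0.73088494 -0.21840432  0.07936174]
[ 0.56650024 -0.13418103] 62.400000000000006
from [ 4.70000e-01 -2.00000e-03  3.37000e-01  1.52412e+02] t 5.9Traceback (most recent call last):
  File "<stdin>", line 8, in <module>
  File "h.py", line 22, in plan
    assert abs(X).max()<=4.17 and abs(g)<=7.16,(X,g)
           ^^^^^^^^^^^^^^^^^^^^^^^^^^^^^^^^^^^
AssertionError: (array([-0.8 , -1.2 ,  0.25]), 7.2)
```

```bash
python3 - <<'E'
from h import *
b=np.array([-.107,-.0435]); al=37.8; A=90-al+BY; a=np.radians(A); d=np.array([np.cos(a),np.sin(a)]); n=np.array([d[1],-d[0]])
tail=bay(*b)-.071*d
pre=tail-d*(.0095+.022); con=tail-d*.0095; 
m1=con+.035*d+.006*n; m2=m1+.035*d
plan([(.47,-.09,.32,110,.85,7),(*pre,.30,A,.85,8),(*pre,.191,A,.85,5),(*con,.191,A,.85,3),(*m1,.191,A,.85,6),(*m2,.191,A,.85,6)])
E
```

```text
from [ 4.70000e-01 -2.00000e-03  3.37000e-01  1.52412e+02] t 5.9
[[[-0.6, -1.1, 0.25], [0, 0, 6.0], 0.85], [[-0.7, -1.05, 0.2], [0, 0, 6.2], 0.85], [[-0.8, -0.95, 0.25], [0, 0, 6.0], 0.85], [[-0.9, -0.9, 0.25], [0, 0, 6.0], 0.85], [[-0.95, -0.75, 0.25], [0, 0, 6.0], 0.85]]
[[[-1.1, -0.7, 0.2], [0, 0, 6.2], 0.85], [[-1.1, -0.55, 0.25], [0, 0, 6.0], 0.85], [[-1.2, 0.65, 0.25], [0, 0, 6.0], 0.85], [[-1.1, 0.8, 0.25], [0, 0, 6.0], 0.85], [[-1.05, 0.9, 0.25], [0, 0, 5.8], 0.85]]
[[[-0.95, 0.95, 0.25], [0, 0, 6.0], 0.85], [[-0.85, 1.1, 0.25], [0, 0, 6.0], 0.85], [[-0.7, 1.15, 0.25], [0, 0, 6.0], 0.85], [[-0.6, 1.25, 0.25], [0, 0, 5.8], 0.85], [[-0.45, 1.3, 0.25], [0, 0, 6.0], 0.85]]
[[[0.0, 0.0, 2.2], [0, 0, 0.0], 0.85], [[0.0, 0.0, 2.15], [0, 0, 0.0], 0.85], [[0.0, 0.0, 2.2], [0, 0, 0.0], 0.85], [[0.0, 0.0, 2.2], [0, 0, 0.0], 0.85], [[0.0, 0.0, 2.15], [0, 0, 0.0], 0.85]]
[[[0.75, 0.0, 0.0], [0, 0, 0.0], 0.85], [[0.7, 0.0, 0.0], [0, 0, 0.0], 0.85], [[0.75, 0.0, 0.0], [0, 0, 0.0], 0.85], [[0.6, 0.1, 0.0], [0, 0, 0.0], 0.85], [[0.55, 0.1, 0.0], [0, 0, 0.0], 0.85]]
[[[0.6, 0.1, 0.0], [0, 0, 0.0], 0.85], [[0.6, 0.1, 0.0], [0, 0, 0.0], 0.85], [[0.55, 0.1, 0.0], [0, 0, 0.0], 0.85], [[0.6, 0.1, 0.0], [0, 0, 0.0], 0.85], [[0.6, 0.0, 0.0], [0, 0, 0.0], 0.85]]
[[[0.55, 0.0, 0.0], [0, 0, 0.0], 0.85], [[0.6, 0.0, 0.0], [0, 0, 0.0], 0.85], [[0.6, 0.0, 0.0], [0, 0, 0.0], 0.85], [[0.55, 0.0, 0.0], [0, 0, 0.0], 0.85], [[0.6, 0.0, 0.0], [0, 0, 0.0], 0.85]]
to [ 0.6    -0.0834  0.1911 62.4119]
```

>>> step_arm(
  moves=[
    [[-0.6,-1.1,0.25],[0,0,6.0],0.85],
    [[-0.7,-1.05,0.2],[0,0,6.2],0.85],
    [[-0.8,-0.95,0.25],[0,0,6.0],0.85],
    [[-0.9,-0.9,0.25],[0,0,6.0],0.85],
    [[-0.95,-0.75,0.25],[0,0,6.0],0.85],
  ],
)

```text
clock: 6.35
ee_pos: [0.4694, -0.0653, 0.3228]
orientation: [-179.9, -0.0, 121.9]
contact_force: [0.1, -0.6, 0.1]
gripper_width: 0.0259
grip_force: 0.0
```

>>> step_arm(
  moves=[
    [[-1.1,-0.7,0.2],[0,0,6.2],0.85],
    [[-1.1,-0.55,0.25],[0,0,6.0],0.85],
    [[-1.2,0.65,0.25],[0,0,6.0],0.85],
    [[-1.1,0.8,0.25],[0,0,6.0],0.85],
    [[-1.05,0.9,0.25],[0,0,5.8],0.85],
  ],
)

```text
clock: 6.77
ee_pos: [0.5006, -0.1175, 0.3108]
orientation: [-179.9, 0.0, 91.9]
contact_force: [0.3, 0.7, -0.7]
gripper_width: 0.0133
grip_force: 0.0
```

>>> step_arm(
  moves=[
    [[-0.95,0.95,0.25],[0,0,6.0],0.85],
    [[-0.85,1.1,0.25],[0,0,6.0],0.85],
    [[-0.7,1.15,0.25],[0,0,6.0],0.85],
    [[-0.6,1.25,0.25],[0,0,5.8],0.85],
    [[-0.45,1.3,0.25],[0,0,6.0],0.85],
  ],
)

```text
clock: 7.18
ee_pos: [0.552, -0.1628, 0.298]
orientation: [-179.9, 0.1, 62.1]
contact_force: [0.7, 0.8, 0.1]
gripper_width: 0.0131
grip_force: 0.0
```

```bash
python3 -c "
from h import *
box(); print(monitor.observe()['gripper_width'])"
```

```text
scene n 762 centre 599.4 -70.0 size 146 43 A 62.3 alpha 37.9 bay [-107.3  -44.7]
side n 754 centre 598.3 -74.6 size 146 46 A 62.3 alpha 37.9 bay [-108.2  -44.1]
ee [ 0.5523 -0.1633  0.2979] [-179.9    0.2   62.1] F [ 0.2 -0.6  0.4] t 7.3
0.012795543106408416
```

Consistent with the earlier reading. Lower and push.

>>> step_arm(
  moves=[
    [[0,0,2.2],[0,0,0],0.85],
    [[0,0,2.15],[0,0,0],0.85],
    [[0,0,2.2],[0,0,0],0.85],
    [[0,0,2.2],[0,0,0],0.85],
    [[0,0,2.0],[0,0,0],0.85],
  ],
)

```text
clock: 7.7
ee_pos: [0.5508, -0.1618, 0.1902]
orientation: [-179.9, 0.1, 62.6]
contact_force: [0.1, 0.0, -0.5]
gripper_width: 0.0131
grip_force: 0.0
```

>>> step_arm(
  moves=[
    [[0.75,0,0],[0,0,0],0.85],
    [[0.7,0,0],[0,0,0],0.85],
    [[0.75,0,0],[0,0,0],0.85],
    [[0.6,0.1,0],[0,0,0],0.85],
    [[0.55,0.1,0],[0,0,0],0.85],
  ],
)

```text
clock: 8.12
ee_pos: [0.5701, -0.1324, 0.1934]
orientation: [179.9, -0.0, 62.5]
contact_force: [-0.5, -1.1, 0.3]
gripper_width: 0.0131
grip_force: 0.8
```

>>> step_arm(
  moves=[
    [[0.6,0.1,0],[0,0,0],0.85],
    [[0.6,0.1,0],[0,0,0],0.85],
    [[0.55,0.1,0],[0,0,0],0.85],
    [[0.6,0.1,0],[0,0,0],0.85],
  ],
)

```text
clock: 8.45
ee_pos: [0.584, -0.1142, 0.1925]
orientation: [180.0, 0.0, 62.4]
contact_force: [-0.9, -1.0, 0.5]
gripper_width: 0.0131
grip_force: 0.8
```

```bash
python3 -c "
from h import *
box(); c=cams.read_camera('scene'); b=c['frame'][190:330,220:420,::-1]; s=cams.read_camera('side')['frame'][200:320,240:400,::-1]
cv2.imwrite('pics/v3.png',np.hstack([cv2.resize(s,(400,300)),cv2.resize(b,(400,300))]))"
```

```text
scene n 856 centre 619.9 -41.5 size 152 44 A 63.2 alpha 37.0 bay [-81.9 -20.3]
side n 806 centre 621.9 -45.2 size 153 48 A 62.7 alpha 37.5 bay [-79.8 -19.4]
ee [ 0.5845 -0.1132  0.1923] [180.   -0.   62.5] F [ 0.4  0.2 -0.5] t 8.6
```

View pics/v3.png

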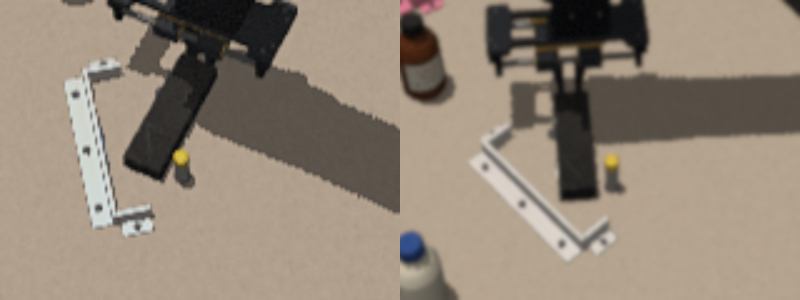

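Side view (left) and scene view (right) show the box end passing just bay-side of the post, with the fingers on the tail end. I'll push about 26 mm further.

>>> step_arm(
  moves=[
    [[0.6,0,0],[0,0,0],0.85],
    [[0.6,-0.1,0],[0,0,0],0.85],
    [[0.6,-0.1,0],[0,0,0],0.85],
    [[0.5,-0.1,0],[0,0,0],0.85],
    [[0.4,0,0],[0,0,0],0.85],
  ],
)

```text
clock: 9.07
ee_pos: [0.5937, -0.0882, 0.1922]
orientation: [-180.0, -0.0, 62.4]
contact_force: [-0.4, -0.3, 0.9]
gripper_width: 0.0129
grip_force: 0.5
```

```bash
python3 -c "
from h import *
box()"
```

```text
scene n 888 centre 629.3 -17.0 size 155 43 A 63.3 alpha 36.9 bay [-68.4   2.2]
side n 815 centre 630.4 -19.7 size 151 45 A 62.6 alpha 37.6 bay [-66.9   4.3]
ee [ 0.5939 -0.088   0.1922] [-180.    -0.    62.5] F [ 0.2  0.4 -0.7] t 9.2
```

```bash
cat >> h.py <<'E'
def dn(al):
    a=np.radians(90-al+BY); d=np.array([np.cos(a),np.sin(a)]); return d,np.array([d[1],-d[0]])
def face(C,al,gap,along):
    "TCP for face push, C = world + end back corner"
    d,n=dn(al); return C-.071*d-.0225*n-n*(.032+gap-.0)+n*.0+n*0+d*along if False else C-.071*d-n*(.045+.0095+gap)+d*along
E
python3 - <<'E'
from h import *
al=37.4; d,n=dn(al); C=bay(-.0655,.006)+.071*d+.0225*n
s=monitor.observe(); e=s["ee_pos"][:2]; 
yaw=lambda al:180-al+BY
pa=face(C,al,.022,-.03)
b=e-d*.025
L=[(*b,.192,62.4,.85,2),(*b,.26,62.4,.6,3),(*(pa-.02*n),.26,107,.6,7),(*pa,.25,yaw(al),.6,7),(*pa,.192,yaw(al),.6,3),(*face(C,al,0,-.03),.192,yaw(al),.6,3)]
for a,k in((31,3),(25,3),(20,2)): L.append((*face(C,a,0,-.03),.192,yaw(a),.6,k))
plan(L)
E
```

```text
from [ 0.594 -0.088  0.192 62.476] t 9.2
[[[-1.25, 0.0, 0.0], [0, 0, 0.0], 0.85], [[-1.25, 0.0, 0.0], [0, 0, 0.0], 0.85], [[0.0, 0.0, -2.25], [0, 0, 0.0], 0.6], [[0.0, 0.0, -2.25], [0, 0, 0.0], 0.6], [[0.0, 0.0, -2.3], [0, 0, 0.0], 0.6]]
[[[1.1, -1.05, 0.0], [0, 0, -6.4], 0.6], [[1.2, -0.95, 0.0], [0, 0, -6.4], 0.6], [[1.3, -0.8, 0.0], [0, 0, -6.2], 0.6], [[1.35, -0.65, 0.0], [0, 0, -6.4], 0.6], [[1.45, -0.45, 0.0], [0, 0, -6.4], 0.6]]
[[[1.5, -0.35, 0.0], [0, 0, -6.4], 0.6], [[1.5, -0.15, 0.0], [0, 0, -6.4], 0.6], [[-0.2, 0.2, 0.15], [0, 0, -6.6], 0.6], [[-0.2, 0.2, 0.15], [0, 0, -6.4], 0.6], [[-0.25, 0.15, 0.15], [0, 0, -6.6], 0.6]]
[[[-0.25, 0.1, 0.15], [0, 0, -6.6], 0.6], [[-0.3, 0.1, 0.15], [0, 0, -6.4], 0.6], [[-0.25, 0.1, 0.15], [0, 0, -6.6], 0.6], [[-0.3, 0.0, 0.1], [0, 0, -6.6], 0.6], [[0.0, 0.0, 1.95], [0, 0, 0.0], 0.6]]
[[[0.0, 0.0, 1.95], [0, 0, 0.0], 0.6], [[0.0, 0.0, 1.9], [0, 0, 0.0], 0.6], [[-0.75, 0.0, 0.0], [0, 0, 0.0], 0.6], [[-0.7, 0.0, 0.0], [0, 0, 0.0], 0.6], [[-0.75, 0.0, 0.0], [0, 0, 0.0], 0.6]]
[[[-0.4, -0.2, 0.0], [0, 0, -2.2], 0.6], [[-0.35, -0.15, 0.0], [0, 0, -2.0], 0.6], [[-0.4, -0.25, 0.0], [0, 0, -2.2], 0.6], [[-0.35, -0.15, 0.0], [0, 0, -2.0], 0.6], [[-0.35, -0.2, 0.0], [0, 0, -2.0], 0.6]]
[[[-0.35, -0.2, 0.0], [0, 0, -2.0], 0.6], [[-0.45, -0.2, 0.0], [0, 0, -2.4], 0.6], [[-0.45, -0.25, 0.0], [0, 0, -2.6], 0.6]]
to [ 6.131000e-01 -5.280000e-02  1.922000e-01  1.702761e+02]
```

>>> step_arm(
  moves=[
    [[-1.25,0,0],[0,0,0],0.85],
    [[-1.25,0,0],[0,0,0],0.85],
    [[0,0,-2.25],[0,0,0],0.6],
    [[0,0,-2.25],[0,0,0],0.6],
    [[0,0,-2.3],[0,0,0],0.6],
  ],
)

```text
clock: 9.58
ee_pos: [0.5806, -0.1137, 0.2608]
orientation: [-179.9, 0.1, 62.2]
contact_force: [0.9, -0.1, -0.4]
gripper_width: 0.0257
grip_force: 0.0
```

>>> step_arm(
  moves=[
    [[1.1,-1.05,0],[0,0,-6.4],0.6],
    [[1.2,-0.95,0],[0,0,-6.4],0.6],
    [[1.3,-0.8,0],[0,0,-6.2],0.6],
    [[1.35,-0.65,0],[0,0,-6.4],0.6],
    [[1.45,-0.45,0],[0,0,-6.4],0.6],
  ],
)

```text
clock: 10.0
ee_pos: [0.5594, -0.0399, 0.2603]
orientation: [-180.0, 0.0, 94.4]
contact_force: [0.3, -0.9, -0.1]
gripper_width: 0.0347
grip_force: 0.0
```

>>> step_arm(
  moves=[
    [[1.5,-0.35,0],[0,0,-6.4],0.6],
    [[1.5,-0.15,0],[0,0,-6.4],0.6],
    [[-0.2,0.2,0.15],[0,0,-6.6],0.6],
    [[-0.2,0.2,0.15],[0,0,-6.4],0.6],
    [[-0.25,0.15,0.15],[0,0,-6.6],0.6],
  ],
)

```text
clock: 10.42
ee_pos: [0.5587, -0.0147, 0.2557]
orientation: [-180.0, -0.0, 126.8]
contact_force: [-0.6, -1.4, 0.1]
gripper_width: 0.035
grip_force: 0.0
```

>>> step_arm(
  moves=[
    [[-0.25,0.1,0.15],[0,0,-6.6],0.6],
    [[-0.3,0.1,0.15],[0,0,-6.4],0.6],
    [[-0.25,0.1,0.15],[0,0,-6.6],0.6],
    [[-0.3,0,0.1],[0,0,-6.6],0.6],
    [[0,0,0],[0,0,0],0.6],
  ],
)

```text
clock: 10.83
ee_pos: [0.569, -0.0209, 0.2501]
orientation: [-180.0, 0.0, 153.0]
contact_force: [0.2, -0.7, 0.5]
gripper_width: 0.035
grip_force: 0.0
```

```bash
python3 -c "
from h import *
box(); print(monitor.observe()['gripper_width'])"
```

```text
scene n 828 centre 633.4 -9.2 size 140 41 A 62.3 alpha 37.9 bay [-63.    9.1]
side n 417 centre 647.8 13.3 size 80 45 A 62.9 alpha 37.3 bay [-43.9  33.6]
ee [ 0.5689 -0.0201  0.2502] [-180.    -0.   152.4] F [ 0.7  0.3 -0.6] t 10.9
0.034950862494510675
```

>>> step_arm(
  moves=[
    [[0,0,1.95],[0,0,0],0.6],
    [[0,0,1.95],[0,0,0],0.6],
    [[0,0,1.9],[0,0,0],0.6],
    [[-0.75,0,0],[0,0,0],0.6],
    [[-0.7,0,0],[0,0,0],0.6],
  ],
)

```text
clock: 11.35
ee_pos: [0.5822, -0.0256, 0.192]
orientation: [-179.9, -0.1, 152.6]
contact_force: [0.4, 0.3, -0.2]
gripper_width: 0.0349
grip_force: 0.0
```

>>> step_arm(
  moves=[
    [[-0.75,0,0],[0,0,0],0.6],
    [[-0.4,-0.2,0],[0,0,-2.2],0.6],
    [[-0.35,-0.15,0],[0,0,-2.0],0.6],
    [[-0.4,-0.25,0],[0,0,-2.2],0.6],
    [[-0.35,-0.15,0],[0,0,-2.0],0.6],
  ],
)

```text
clock: 11.77
ee_pos: [0.6008, -0.0424, 0.1939]
orientation: [180.0, 0.1, 161.2]
contact_force: [0.5, 0.4, -0.4]
gripper_width: 0.0347
grip_force: 0.3
```

>>> step_arm(
  moves=[
    [[-0.35,-0.2,0],[0,0,-2.0],0.6],
    [[-0.35,-0.2,0],[0,0,-2.0],0.6],
    [[-0.45,-0.2,0],[0,0,-2.4],0.6],
    [[-0.45,-0.25,0],[0,0,-2.6],0.6],
  ],
)

```text
clock: 12.1
ee_pos: [0.6139, -0.0547, 0.1939]
orientation: [180.0, 0.1, 170.2]
contact_force: [-0.8, 0.2, -0.7]
gripper_width: 0.0351
grip_force: 0.3
```

```bash
python3 -c "
from h import *
box()"
```

```text
scene n 806 centre 654.7 -24.7 size 142 44 A 81.2 alpha 19.0 bay [-44.8  -9.9]
side n 295 centre 660.1 12.1 size 60 43 A 80.3 alpha 19.9 bay [-32.   30.2]
ee [ 0.6141 -0.0553  0.1939] [-180.     0.2  170.1] F [ 0.5  0.4 -0.4] t 12.2
```

Scene: the box is swung to about 19.5° and its front corner is at the back wall, but it sits about 12 mm too far toward -y. I'll nudge the tail end with closed fingers along the bay's +y.

>>> step_arm(
  moves=[
    [[1.2,0,0],[0,0,0],1],
    [[1.3,0,0],[0,0,0],1],
    [[0,0,-3],[0,0,0],1],
    [[0,-1.2,-3],[0,0,0],1],
    [[-1.4,-1.6,0],[0,0,0],1],
  ],
)

```text
clock: 12.62
ee_pos: [0.5982, -0.079, 0.2587]
orientation: [179.8, 0.4, 170.2]
contact_force: [3.0, -0.5, 0.5]
gripper_width: 0.0094
grip_force: 0.0
```

>>> step_arm(
  moves=[
    [[-1.4,-1.6,0],[0,0,0],1],
    [[-1.4,-1.6,0],[0,0,0],1],
    [[-1.5,-1.6,0],[0,0,0],1],
    [[0,0,0],[0,0,0],1],
  ],
)

```text
clock: 12.95
ee_pos: [0.6326, -0.1388, 0.2537]
orientation: [-179.9, 0.2, 169.8]
contact_force: [-0.3, -0.1, -0.1]
gripper_width: 0.0004
grip_force: 0.0
```

```bash
python3 -c "
from h import *
box(); print(monitor.observe()['gripper_width'])"
```

```text
scene n 885 centre 654.3 -27.3 size 145 44 A 80.2 alpha 20.0 bay [-45.6 -12.5]
side n 775 centre 653.0 -30.9 size 145 44 A 80.3 alpha 19.9 bay [-46.7 -10.8]
ee [ 0.6316 -0.1353  0.2529] [-1.8e+02  1.0e-01  1.7e+02] F [-1.3  0.   0.2] t 13.1
0.0007707864335115584
```

>>> step_arm(
  moves=[
    [[-0.7,0,2],[0,0,0],1],
    [[0,0,2],[0,0,0],1],
    [[0,0,2.1],[0,0,0],1],
    [[0,1,0],[0,0,0],1],
    [[0,1,0],[0,0,0],1],
  ],
)

```text
clock: 13.47
ee_pos: [0.6412, -0.1146, 0.191]
orientation: [180.0, -0.1, 170.1]
contact_force: [0.4, -0.2, 0.6]
gripper_width: 0.0001
grip_force: 0.0
```

>>> step_arm(
  moves=[
    [[0,0.3,0],[0,0,0],1],
    [[0.1,0.4,0],[0,0,0],1],
    [[0.15,0.4,0],[0,0,0],1],
    [[0.15,0.4,0],[0,0,0],1],
  ],
)

```text
clock: 13.8
ee_pos: [0.6405, -0.1003, 0.1926]
orientation: [-180.0, 0.1, 170.2]
contact_force: [0.1, -2.0, 1.5]
gripper_width: 0.0004
grip_force: 0.8
```

```bash
python3 -c "
from h import *
box(); c=cams.read_camera('scene'); b=c['frame'][190:330,220:420,::-1]; s=cams.read_camera('side')['frame'][200:320,240:400,::-1]
cv2.imwrite('pics/v4.png',np.hstack([cv2.resize(s,(400,300)),cv2.resize(b,(400,300))]))"
```

```text
scene n 744 centre 655.8 -4.4 size 115 44 A 79.8 alpha 20.4 bay [-40.1   9.8]
side n 552 centre 655.7 0.3 size 101 44 A 80.1 alpha 20.1 bay [-38.4  19.4]
ee [ 0.6404 -0.0996  0.192 ] [1.800e+02 1.000e-01 1.702e+02] F [-0.7  0.7 -0.6] t 13.9
```

View pics/v4.png

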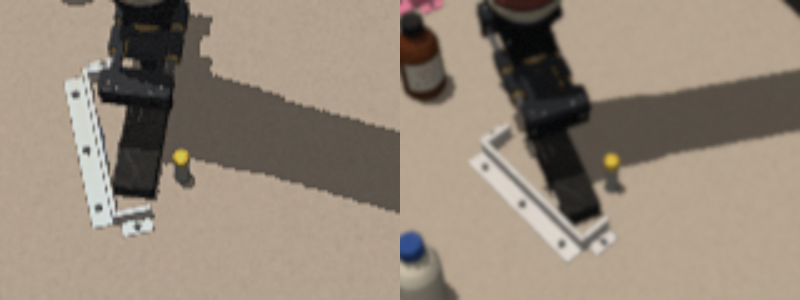

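The box end now lies inside the bay behind the post, with the corner about 13 mm short of the +y end wall. I'll nudge it 7 mm more.

>>> step_arm(
  moves=[
    [[0.1,0.35,0],[0,0,0],1],
    [[0.15,0.35,0],[0,0,0],1],
    [[0,0,0],[0,0,0],1],
    [[0,-1,0],[0,0,0],1],
    [[0,-1,0],[0,0,0],1],
  ],
)

```text
clock: 14.42
ee_pos: [0.6355, -0.1127, 0.1911]
orientation: [180.0, -0.0, 170.3]
contact_force: [-0.3, -0.9, -0.1]
gripper_width: 0.0004
grip_force: 0.0
```

>>> step_arm(
  moves=[
    [[0,-0.3,-3],[0,0,0],0.6],
    [[1.5,0,-3],[0,0,0],0.6],
    [[2.5,1,0],[0,0,0],0.6],
    [[2,2.5,0],[0,0,0],0.6],
    [[0,2.5,0],[0,0,0],0.6],
  ],
)

```text
clock: 14.83
ee_pos: [0.5831, -0.0484, 0.2516]
orientation: [180.0, -0.1, 169.9]
contact_force: [0.7, -0.2, -0.4]
gripper_width: 0.0262
grip_force: 0.0
```

>>> step_arm(
  moves=[
    [[0,0,0],[0,0,0],0.6],
  ],
)

```text
clock: 14.92
ee_pos: [0.586, -0.042, 0.2514]
orientation: [179.8, -0.0, 170.4]
contact_force: [-0.6, 1.3, -0.0]
gripper_width: 0.0308
grip_force: 0.0
```

```bash
python3 -c "
from h import *
box()"
```

```text
scene n 854 centre 653.6 -8.5 size 142 42 A 80.2 alpha 20.0 bay [-43.    6.2]
side n 645 centre 650.8 -13.7 size 143 45 A 80.0 alpha 20.2 bay [-45.8   6.5]
ee [ 0.5862 -0.0463  0.2514] [180.    0.  170.3] F [ 1.2  0.2 -0.5] t 15.0
```

```bash
python3 - <<'E'
from h import *
C=bay(.0,.065); yaw=lambda al:180-al+BY
L=[(*face(C,20,.02,-.03),.25,yaw(20),.6,3),(*face(C,20,.02,-.03),.192,yaw(20),.6,4),(*face(C,20,0,-.03),.192,yaw(20),.6,3)]
for a,k in((13,4),(6,4),(0,4)): L.append((*face(C,a,0,-.03),.192,yaw(a),.6,k))
plan(L)
E
```

```text
from [ 5.86000e-01 -4.60000e-02  2.51000e-01  1.70264e+02] t 15.0
[[[-0.2, 0.5, 0.05], [0, 0, 0.0], 0.6], [[-0.2, 0.5, 0.05], [0, 0, 0.0], 0.6], [[-0.2, 0.5, 0.05], [0, 0, 0.0], 0.6], [[0.0, 0.0, 1.45], [0, 0, 0.0], 0.6], [[0.0, 0.0, 1.45], [0, 0, 0.0], 0.6]]
[[[0.0, 0.0, 1.45], [0, 0, 0.0], 0.6], [[0.0, 0.0, 1.45], [0, 0, 0.0], 0.6], [[-0.65, 0.0, 0.0], [0, 0, 0.0], 0.6], [[-0.7, 0.0, 0.0], [0, 0, 0.0], 0.6], [[-0.65, 0.0, 0.0], [0, 0, 0.0], 0.6]]
[[[-0.3, -0.15, 0.0], [0, 0, -1.8], 0.6], [[-0.35, -0.15, 0.0], [0, 0, -1.6], 0.6], [[-0.3, -0.15, 0.0], [0, 0, -1.8], 0.6], [[-0.3, -0.2, 0.0], [0, 0, -1.8], 0.6], [[-0.3, -0.15, 0.0], [0, 0, -1.8], 0.6]]
[[[-0.35, -0.15, 0.0], [0, 0, -1.6], 0.6], [[-0.3, -0.15, 0.0], [0, 0, -1.8], 0.6], [[-0.3, -0.2, 0.0], [0, 0, -1.8], 0.6], [[-0.25, -0.1, 0.0], [0, 0, -1.4], 0.6], [[-0.3, -0.15, 0.0], [0, 0, -1.6], 0.6]]
[[[-0.25, -0.15, 0.0], [0, 0, -1.4], 0.6], [[-0.3, -0.15, 0.0], [0, 0, -1.6], 0.6]]
to [ 6.500000e-01 -5.470000e-02  1.919000e-01  1.902635e+02]
```

>>> step_arm(
  moves=[
    [[-0.2,0.5,0.05],[0,0,0],0.6],
    [[-0.2,0.5,0.05],[0,0,0],0.6],
    [[-0.2,0.5,0.05],[0,0,0],0.6],
    [[0,0,1.45],[0,0,0],0.6],
    [[0,0,1.45],[0,0,0],0.6],
  ],
)

```text
clock: 15.43
ee_pos: [0.5956, -0.0324, 0.2209]
orientation: [180.0, 0.1, 170.2]
contact_force: [-0.0, -0.3, -0.8]
gripper_width: 0.035
grip_force: 0.0
```

>>> step_arm(
  moves=[
    [[0,0,1.45],[0,0,0],0.6],
    [[0,0,1.45],[0,0,0],0.6],
    [[-0.65,0,0],[0,0,0],0.6],
    [[-0.7,0,0],[0,0,0],0.6],
    [[-0.65,0,0],[0,0,0],0.6],
  ],
)

```text
clock: 15.85
ee_pos: [0.6156, -0.0363, 0.1925]
orientation: [-180.0, 0.0, 170.2]
contact_force: [-1.2, 0.1, 0.9]
gripper_width: 0.035
grip_force: 0.7
```

>>> step_arm(
  moves=[
    [[-0.3,-0.15,0],[0,0,-1.8],0.6],
    [[-0.35,-0.15,0],[0,0,-1.6],0.6],
    [[-0.3,-0.15,0],[0,0,-1.8],0.6],
    [[-0.3,-0.2,0],[0,0,-1.8],0.6],
    [[-0.3,-0.15,0],[0,0,-1.8],0.6],
  ],
)

```text
clock: 16.27
ee_pos: [0.6301, -0.046, 0.1929]
orientation: [-180.0, 0.1, 179.1]
contact_force: [-1.1, -0.1, -1.6]
gripper_width: 0.0346
grip_force: 0.3
```

```bash
python3 -c "
from h import *
box()"
```

```text
scene n 923 centre 664.2 -15.6 size 143 46 A 91.6 alpha 8.6 bay [-33.8  -2.6]
side n 409 centre 664.9 -19.8 size 148 43 A 91.9 alpha 8.3 bay [-33.  -2.]
ee [ 0.6302 -0.0463  0.1929] [-1.80e+02  1.00e-01  1.79e+02] F [-0.7  0.5 -0.2] t 16.4
```

>>> step_arm(
  moves=[
    [[-0.35,-0.15,0],[0,0,-1.6],0.6],
    [[-0.3,-0.15,0],[0,0,-1.8],0.6],
    [[-0.3,-0.15,0],[0,0,-1.8],0.6],
    [[-0.25,-0.1,0],[0,0,-1.4],0.6],
    [[-0.3,-0.1,0],[0,0,-1.6],0.6],
  ],
)

```text
clock: 16.78
ee_pos: [0.6444, -0.0519, 0.1923]
orientation: [-180.0, 0.0, -172.8]
contact_force: [-1.5, -1.1, 1.6]
gripper_width: 0.035
grip_force: 1.1
```

>>> step_arm(
  moves=[
    [[-0.25,-0.1,0],[0,0,-1.4],0.6],
    [[-0.3,0,0],[0,0,-1.6],0.6],
    [[0,0,0],[0,0,0],0.6],
  ],
)

```text
clock: 17.03
ee_pos: [0.6487, -0.0526, 0.1917]
orientation: [180.0, -0.2, -169.8]
contact_force: [-10.1, -2.0, 5.7]
gripper_width: 0.0351
grip_force: 4.9
```

```bash
python3 -c "
from h import *
box()"
```

```text
scene n 925 centre 668.3 -18.7 size 143 59 A 99.8 alpha 0.4 bay [-30.3  -6.5]
side n 492 centre 676.0 -21.2 size 143 43 A 100.5 alpha -0.3 bay [-22.3  -5.4]
ee [ 0.6487 -0.0526  0.1917] [ 180.    -0.2 -169.8] F [-9.2 -2.5  5.6] t 17.1
```

It is pressed home at about 10 N. Retract and check.

>>> step_arm(
  moves=[
    [[0.8,0,0],[0,0,0],0.6],
    [[1.2,0,0],[0,0,0],0.6],
    [[2,0,-2],[0,0,0],0.6],
    [[3,0,-3],[0,0,0],0.6],
    [[3,0,-3],[0,0,0],0.6],
  ],
)

```text
clock: 17.55
ee_pos: [0.5512, -0.0692, 0.2708]
orientation: [-180.0, -0.0, -169.8]
contact_force: [1.1, 0.7, 0.9]
gripper_width: 0.0347
grip_force: 0.0
```

>>> step_arm(
  moves=[
    [[2,0,-2],[0,0,0],0.6],
    [[0,0,0],[0,0,0],0.6],
    [[0,0,0],[0,0,0],0.6],
  ],
)

```text
clock: 17.8
ee_pos: [0.5325, -0.073, 0.2924]
orientation: [180.0, 0.3, -169.8]
contact_force: [0.8, 0.4, -0.1]
gripper_width: 0.035
grip_force: 0.0
```

```bash
python3 -c "
from h import *
box(); c=cams.read_camera('scene'); b=c['frame'][190:330,220:420,::-1]; s=cams.read_camera('side')['frame'][200:320,240:400,::-1]
cv2.imwrite('pics/v5.png',np.hstack([cv2.resize(s,(400,300)),cv2.resize(b,(400,300))]))"
```

```text
scene n 823 centre 677.1 -16.9 size 144 40 A 100.1 alpha 0.1 bay [-21.4  -6.2]
side n 771 centre 675.0 -21.0 size 146 45 A 100.1 alpha 0.1 bay [-23.2  -4.9]
ee [ 0.533  -0.0723  0.2904] [ 180.     0.  -169.8] F [-0.7  0.1 -0.4] t 17.9
```

View pics/v5.png

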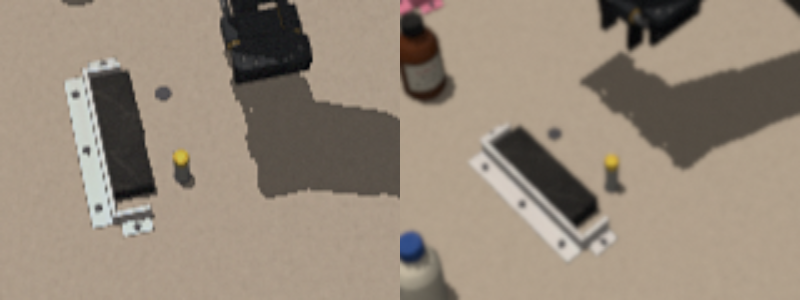

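Both views show the box lying flat against the back wall between the end walls, with the gripper clear of it.

```bash
python3 -c "
from h import *
print(order.close_job())"
```

```text
the job is handed in; nothing more can be done
None
```

The slide box is parked in the aluminium bay, long side flat against the back wall (about 0.1° off). It was only pushed, post-side end in first, and I handed the job in at about 18 s; no verdict came back.

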